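# Gauge a shaft at the third index stop

## Robot

A 6-joint arm with a two-finger parallel gripper is mounted at the origin on the work surface. World frame = base frame: x ahead of the robot, y to its left, z up, the work surface at z = 0. Lengths are in mm, angles in rad, forces in N, time in s.
With the tool pointing down it reaches from about 350 to 975 mm from the base axis. Payload 7.1 kg.
Tool frame: the origin (TCP) lies midway between the tips of the shut fingers; the grasp point (between the pads) lies 19 mm behind it (ctrl.grasp_offset is the distance from the TCP to the grasp point, in mm); z points along the fingers, y is the line along which they close (so a half turn about z gives the same grasp; the last joint's range is limited). The gripper opens to 88 mm and grips with 3 to 60 N. Pads are 20 mm wide; open, the fingers measure 115 mm over their backs; the gripper's body (75 mm by 178 mm) begins 61 mm behind the grasp point.
Start: joints at [-1.251, 0.423, 1.63, -0, 1.089, -0.019], TCP at [207.739, -589.448, 222.675] pointing down, gripper open.
Joint ranges: [-3, 3], [-0.9, 2.11], [0.09, 2.58], [-1.31, 4.45], [0.11, 2.69], [-2.54, 2.54]. Speed limits (rad/s): [2.39, 2.39, 3.01, 3.14, 3.14, 3.14].

## Interface

Orientations are given as a rotation vector (axis times angle).
In Python, from workcell import sensors, viewer, ctrl gives the robot as it stands. The module is installed in compiled form; this text tells all that it offers.
- The arm moves only by the shell command python3 -m handwheel 'ROWS'. ROWS is JSON, a list of rows, each a list of 7 numbers: the shift along the tool's x, y, z in mm, then the turn, a rotation vector about the tool's x, y, z in rad, then the closure, from 0 (fully open) to 1 (shut). In form: [[x, y, z, rx, ry, rz, jaw], ...]. A call has 1 to 10 rows; each row shifts and turns the commanded pose from where the row before left it, along the tool's axes as they then stand; what a row does not reach is not made up. A row lasts 1/8 s, in which the tool goes at most 62.5 mm and 10.7 degrees, less where a joint would pass 70% of its speed; a pose out of reach is approached as far as the arm can. A call is refused whole if a number of a shift passes 62.5 or a number of a turn 0.188, either way. A call with a gripper value outside its range is refused whole. The fingers move at their own pace and stop on an object; the grip force is fixed at half the most. Time passes only in rows, so rows that do not move let the fingers close. It gives the time, the measured TCP pose, the force, the opening and the grip force at its end, in the units of the state.
- sensors.get_obs(): the state, without advancing time (a new reading comes with each control period).
- viewer.get_image(name): name is "side" or "top" or "wrist"; returns a dict with "frame" (420x560x3 uint8, blue, green, red), "fov_y" (degrees; the focal length in pixels is half the picture's height over the tangent of half this angle, whatever the lens; pixels are square), "cx", "cy" (the principal point, pixels), "R" (3x3) and "t" (3): a world point X has camera coordinates R X + t. Camera axes: x right, y down, z forward; pixel columns grow to the right and rows downward; lengths in mm; the calibration is good to about 2 mm. A picture is of the moment at which its call begins. There is no depth.
- ctrl.close_job(): hands the job in; it is judged then, once.
The state is a dict: "t": time; "qpos": joint angles; "qvel": joint speeds; "joint_torque": joint torques, N m; "ee_pos": TCP position; "orientation": TCP orientation; "ft_force": force on the tool from outside, world axes, zero at the start; "moment": the same for the moment, N m; "width": finger opening in mm; "grasp_force": force on a finger pad.
Only numpy, scipy, OpenCV 4.12 (cv2) and the standard library are available. Lean on these libraries where they do the work, as an engineer would, in place of code of your own. Each camera call takes 0.05 s, during which the arm holds its last target. There are 200 camera calls.

## Task

This turned shaft stands between upright centres and is to be gauged at its third index position: first take the black thumb grip of the slide gauge and slide the jaw in gently until it meets the shaft and the red sleeve of its spring is pressed about half-way into the carriage, not solid, and leave it there. Then grip the black knurled knob on top of the indexing head, turn it clockwise seen from above, counting three clicks from where it stands, and do not go past the third stop. Finish while holding the knob, still gripped and seated in the third stop for the reading with the jaw still pressing on the shaft, and leave the other things on the bench undisturbed.

Things in the scene. Friction and masses are not known exactly. Their poses are not given: they have to be found in the camera images.
- fixture: Upright bench centres, fixed to the bench. Origin: on the bench, on the vertical axis of shaft and knob. In its frame, mm: grey base x -95..95, y -90..235, 22 high; cream column x -95..-50, y -30..30; cream arm over the shaft x -95..45, z 145..169; plunger housing behind the dividing plate x -105..-53, y -13..13, top z 186; gauge rail along y at x 58, y -25..225, top z 77.
- knob_center (a point): Centre of the black knurled round knob, on the spindle axis, 215 mm above the bench: diameter 42, 30 mm high (z 200 to 230), grip it across its diameter from above at any yaw. Free space of 18 mm under it down to the brass dividing plate (diameter 80, top at z 182); neck diameter 18.
- index_knob (a joint): Turn of knob, dividing plate and shaft, rad, growing clockwise seen from above. A spring plunger clicks into notches 20 degrees (0.349 rad) apart: 0 at the start (in its notch), third stop at 1.047; it turns on to 2.23. Leaving a notch takes 0.14 N m, falling to none half-way; then the plunger pulls into the next notch (0.08 N m).
- knob_grip: The knurled knob itself, origin at its centre; a red line on its silver top runs from the centre along its own -x, which points to the column when the knob stands at 0.
- thumb_grip (a point): Grip point of the black thumb grip on the gauge carriage, 122 mm above the bench: an upright block 16 mm thick along the fixture's x, 26 mm along the fixture's y, standing from z 99 (carriage top, carriage 30 by 75) to z 141. At the fixture's x = 58, y = 175 mm at joint 0.
- gauge_slide (a joint): Travel of the gauge carriage, m: 0 fully open, growing as it slides towards the fixture's -y to close; first touch on the shaft at 0.050, end of travel 0.065. Starts 15 to 50 mm short of touching. Sliding takes about 6 N; it stays where it is left.
- gauge_jaw (a joint): How far the sprung measuring jaw is pushed back into the carriage, m: 0 free, 0.008 solid. 0.6 N at first touch, then 0.5 N more per mm (2.6 N at 4 mm, 4.6 N just before solid). A red sleeve on the jaw's rod shows it: 8 mm stand out of the carriage when free, none when solid.
- jaw_face: Sliding measuring jaw: a steel bar 74 mm long along the fixture's x, 9 mm thick, 10 mm high, reaching from the rail across to the shaft at z = 94. Origin: on its measuring face's brass pad (to 1 mm), opposite the shaft; the face looks to the fixture's -y.
- shaft: Turned steel shaft upright on the spindle axis, driven by the knob: land of diameter 24, 36 mm high, centred on the origin (94 mm above the bench), ends of diameter 16, a small dark keyway on the land. The fixed jaw stands at its -y side, the sliding jaw comes from its +y side.
- ring_gauge: Bystander: steel ring, outer diameter 60, 18 mm high, lying by the fixture; origin under its centre.
- plug_gauge: Bystander: double-ended steel plug gauge, 106 mm long, diameter 18, lying in front of the fixture; origin under its middle, along its x.
- caliper: Bystander: digital caliper lying flat, 235 mm along its x, 15 mm high; origin under its middle.
- v_block: Bystander: dark steel V-block 50 by 60 by 39 mm; origin under its centre.
- loupe: Bystander: black loupe, diameter 40, 32 mm high; origin under its centre.

How it is judged (in metres and radians):
On the way, in this order (a step that is already met when the one before it is completed fails the run):
1. the sliding jaw presses on the shaft, its sleeve about half-way in (contact force between jaw_face and shaft above 1 N and value of joint gauge_jaw between 0.0015 and 0.0065 m), for 0.2 s.
2. the knob, gripped, sits in the third stop with the jaw still on the shaft (all of step 1 and value of joint index_knob between 0.967 and 1.127 rad and contact force between the fingers and knob_grip above 3 N), for 0.3 s.
At the end, for the whole second after the job is handed in: The knob is still (under 0.1 rad/s) within 0.08 rad of the third stop (1.047 rad), the fingers press on it with more than 3 N, and the sliding jaw presses on the shaft with more than 1 N, its sleeve pushed in about half-way (1.5 to 6.5 mm of 8) (all of step 2 and velocity of joint index_knob between -0.1 and 0.1 rad/s); the arm keeps its last pose, push and grip.
It fails at once if the knob is turned more than half-way from the third stop to the next (value of joint index_knob above 1.222 rad).
It fails at once if the jaw's spring is driven solid or the jaw is forced on to the shaft (over 10 N) (value of joint gauge_jaw above 0.0078 m or contact force between jaw_face and shaft above 10 N).
It fails at once if another thing on the bench is disturbed (moved over 20 mm) (distance of any of ring_gauge, plug_gauge, caliper, v_block, loupe from where it was at the start of the episode above 0.02 m).
It also fails if it takes over 51 s, if anything falls off the work surface, if the arm or the gripper's body presses on something with over 40 N, if the wrist force passes 120 N, or if a joint passes its speed limit or range.

## Working session

There is one attempt and no reset: what is moved stays moved. The work goes in short steps, Python scripts to look and compute and a shell command to move; the robot and the scene stay as the last step left them, time stands still between calls to the robot, and variables do not carry over. Pictures are saved under pics/ and viewed, at most 10 in all, crops included, and the job is handed in when it is done.

```bash
mkdir -p pics
cat > h.py <<'E'
import numpy as np, cv2
from workcell import sensors, viewer, ctrl
def get(n,save=None):
    d=viewer.get_image(n)
    if save: cv2.imwrite('pics/'+save,d['frame'])
    return d
def ray(d,u,v):
    f=d['frame'].shape[0]/2/np.tan(np.radians(d['fov_y'])/2)
    R=np.array(d['R']);t=np.array(d['t'])
    c=-R.T@t; r=R.T@np.array([(u-d['cx'])/f,(v-d['cy'])/f,1]); return c,r/np.linalg.norm(r)
def plane(d,u,v,z):
    c,r=ray(d,u,v); return c+r*(z-c[2])/r[2]
def tri(*rs):
    A=sum(np.eye(3)-np.outer(r,r) for c,r in rs); b=sum((np.eye(3)-np.outer(r,r))@c for c,r in rs)
    X=np.linalg.solve(A,b); return X,[np.linalg.norm(np.cross(X-c,r)) for c,r in rs]
def proj(d,X):
    f=d['frame'].shape[0]/2/np.tan(np.radians(d['fov_y'])/2)
    p=np.array(d['R'])@X+np.array(d['t']); return f*p[0]/p[2]+d['cx'],f*p[1]/p[2]+d['cy']
E
python3 - <<'E'
from h import *
np.set_printoptions(precision=2,suppress=True)
print(sensors.get_obs())
for n in ['side','top','wrist']:
    d=get(n,n+'0.png'); print(n,d['fov_y'],d['cx'],d['cy'],-np.array(d['R']).T@d['t'],np.array(d['R'])[2])
a=[cv2.imread(f'pics/{n}0.png') for n in ['side','top']]
E
```

```text
{'t': 0.0, 'qpos': array([-1.25,  0.42,  1.63,  0.  ,  1.09, -0.02]), 'qvel': array([-0.,  0.,  0.,  0.,  0., -0.]), 'joint_torque': array([ -0.  , -54.46, -27.37,   0.06,   0.02,  -0.  ]), 'ee_pos': array([ 207.57, -588.95,  221.9 ]), 'orientation': array([-3.1 , -0.53,  0.  ]), 'ft_force': array([ 0.09, -0.31,  0.41]), 'moment': array([ 0.03,  0.02, -0.01]), 'grasp_force': 0.0, 'width': 87.72293952012224}
side 45.62032597517539 283.68852914955573 203.04651527103218 [-247.22  859.2   953.09] [ 0.56 -0.6  -0.57]
top 50.189047404057256 276.7495322699512 215.6126953215126 [ 270.59   -7.06 1491.49] [ 0.19 -0.   -0.98]
wrist 64.5823411448502 283.63446658568904 210.7499154305315 [ 283.6  -561.5   383.54] [-0.27 -0.1  -0.96]
```

View pics/side0.png

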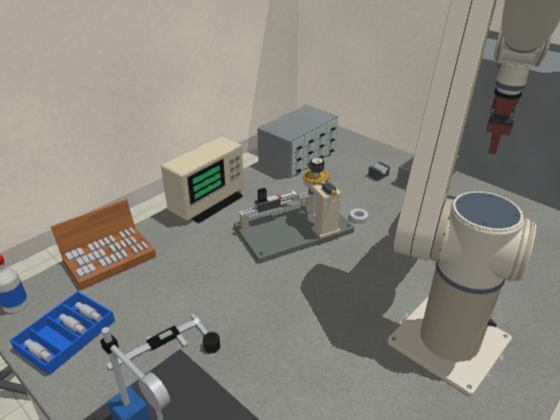

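View pics/top0.png

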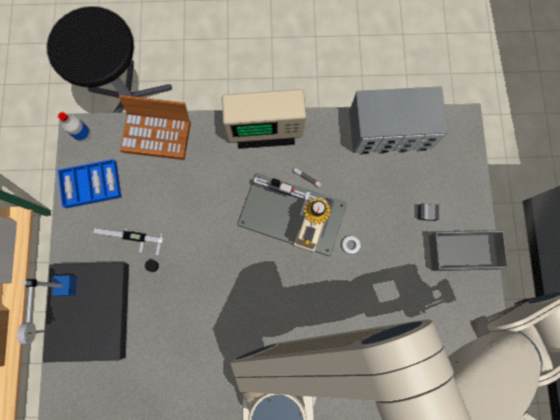

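The side view shows the knob near (317,163) and the thumb grip near (262,194). The top view shows the knob near (318,208), the carriage near (285,187), and the base as a dark green quad. Next I'll enlarge both views.

Run:
```python
from h import *
a=cv2.imread('pics/side0.png')[145:260,225:360]; b=cv2.imread('pics/top0.png')[165:265,230:360]
a=cv2.resize(a,(400,int(400*115/135)),interpolation=2); b=cv2.resize(b,(400,int(400*100/130)),interpolation=2)
H=max(a.shape[0],b.shape[0]); c=np.zeros((H,800,3),np.uint8); c[:a.shape[0],:400]=a; c[:b.shape[0],400:]=b
cv2.imwrite('pics/z0.png',c)
```

```text
(no output)
```

View pics/z0.png

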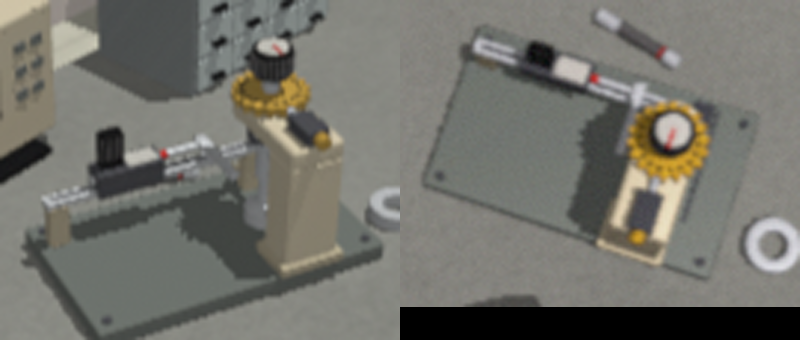

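The enlarged crops put the knob's silver top at side (317.1,160.9) and top (318.4,207.6). The thumb grip's top is at side (262,190) and top (275.8,180.6). I'll refine both with masks and triangulate.

Run:
```python
from h import *
np.set_printoptions(precision=1,suppress=True)
s=get('side');t=get('top')
def blob(d,u,v,rad,dark):
    g=d['frame'].astype(int); m=(g.max(2)<45) if dark else (g.min(2)>130)
    yy,xx=np.mgrid[:420,:560]; m&=(abs(xx-u)<rad)&(abs(yy-v)<rad)
    n,l,st,ce=cv2.connectedComponentsWithStats(m.astype(np.uint8))
    i=1+np.argmax(st[1:,4]); return ce[i],st[i]
for n,su,sv,tu,tv,z,dk in [('knobtop',317,161,318.4,207.6,230,0),('grip',262,194,275.8,181,122,1)]:
    r=9 
    for k in (0,1):
        (a,sa)=blob(s,su,sv,r,dk);(b,sb)=blob(t,tu,tv,r,dk)
    print(n,a,sa,b,sb)
    print(' mask',tri(ray(s,*a),ray(t,*b)),' hand',tri(ray(s,su,sv),ray(t,tu,tv)))
    print('  top plane',plane(t,*b,z),plane(t,tu,tv,z))
# base direction from carriage/rail in top view via base contour
hsv=cv2.cvtColor(t['frame'],cv2.COLOR_BGR2HSV)
for (u,v) in [(423,184),(480-400,27),(755-400,115),(705-400,277)]:
    if u>400:u-=400
    print('corner',plane(t,230+u/3.077,165+v/3.077,22))
```

```text
knobtop [316.5 159.9] [312 157  10   7  48] [318.4 206.7] [313 202  11  11  90]
 mask (array([ 537. , -133. ,  230.8]), [np.float64(0.5075746580216951), np.float64(0.5075746580215567)])  hand (array([ 535.1, -133. ,  227.9]), [np.float64(0.49691513019444367), np.float64(0.4969151301944433)])
  top plane [ 536.7 -133.4  230. ] [ 534.2 -133.1  230. ]
grip [261.4 195.1] [258 189   8  14  88] [275.  182.7] [271 179   9   8  53]
 mask (array([642.2, -10. , 119. ]), [np.float64(1.0041325601186768), np.float64(1.0041325601186863)])  hand (array([646. , -13.8, 119.9]), [np.float64(0.9373849830486071), np.float64(0.9373849830483272)])
  top plane [640.6 -10.6 122. ] [646.2 -13.3 122. ]
corner [526.6 117.6  22. ]
corner [700.8  52.9  22. ]
corner [ 593.1 -245.2   22. ]
corner [ 417.8 -182.    22. ]
```

```bash
python3 -m handwheel '[[40,-26,-15,0,0,0,0],[50,-33,-15,0,0,0,0],[50,-33,-15,0,0,0,0],[50,-33,-15,0,0,0,0],[50,-33,-15,0,0,0,0],[50,-33,-10,0,0,0,0],[50,-33,0,0,0,0,0],[50,-33,0,0,0,0,0],[50,-33,0,0,0,0,0],[50,-33,0,0,0,0,0]]'
python3 - <<'E'
from h import *
o=sensors.get_obs();print(o['ee_pos'],o['orientation'],o['qpos'])
E
```

```text
t: 1.5
ee_pos: [563.5, -120.2, 307.8]
orientation: [3.096, 0.53, 0.0]
ft_force: [-0.6, -0.2, 0.4]
width: 87.9
grasp_force: 0.0
[ 563.49594088 -120.19378886  307.81482413] [3.09636268e+00 5.29691663e-01 4.69148272e-04] [-2.30744819e-01  2.63630353e-01  1.65603267e+00 -1.20939707e-04
  1.22155725e+00  1.00123498e+00]
```

```bash
python3 -m handwheel '[[37,-25,0,0,0,0,0],[37,-25,10,0,0,0,0],[37,-25,20,0,0,0,0],[0,0,20,0,0,-0.176,0.3],[0,0,10,0,0,-0.176,0.5],[0,0,0,0,0,-0.176,0.5],[0,0,0,0,0,-0.176,0.5],[0,0,0,0,0,-0.176,0.5],[0,0,0,0,0,0,0.5],[0,0,0,0,0,0,0.5]]'
python3 - <<'E'
from h import *
d=get('wrist','w1.png');import pickle;pickle.dump(d,open('w1.pkl','wb'))
print(-np.array(d['R']).T@d['t'])
for p in [(537,-133,230),(643,-12,141),(643,-12,99)]: print(proj(d,np.array(p)))
E
```

```text
t: 2.75
ee_pos: [642.3, -14.3, 247.6]
orientation: [-2.579, -1.794, 0.0]
ft_force: [0.6, -0.5, -0.3]
width: 43.7
grasp_force: 0.0
[670.86061793  61.51857077 409.1595541 ]
(np.float64(202.84600213507895), np.float64(444.51893095978437))
(np.float64(283.0993772122828), np.float64(207.94851815446393))
(np.float64(283.1849524853272), np.float64(195.66391292308677))
```

View pics/w1.png

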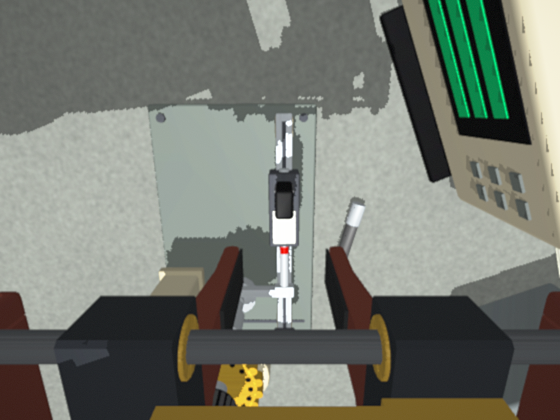

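The wrist view shows the thumb grip at columns 275–294, rows 183–218. That is about 2 px from the prediction at (283,208). The rail runs straight along the image column, so the yaw is right. The red sleeve is near (284,250). I'll measure the grip edges and triangulate.

Run:
```python
from h import *
import pickle
np.set_printoptions(precision=1,suppress=True)
d=pickle.load(open('w1.pkl','rb'));g=d['frame'].max(2)
print('col',g[165:250:2,285]); print('row208',g[208,262:308]); print('row190',g[190,262:308])
for z,v in [(141,206),(141,216),(141,218),(99,183)]: print(z,v,plane(d,284.8,v,z))
s=viewer.get_image('side')
print(tri(ray(d,284.8,204),ray(s,261.4,195.1)), plane(d,284,250,94))
```

```text
col [ 92  98 138 153  61  64  66  66  41  14  17  17  13  23  52  67  67  68
  70  68  67  66  64  64  61  60  37 237 255 254 254 254 254 254 254 254
 254 254 255 247 143 242 246]
row208 [174 173 175 174 176 172 146 111 113 121 123 123 104  59  41  60  75  76
  75  73  73  70  68  65  61  58  57  53  46  31  33  76 116 123 121 116
 105 119 154 175 178 176 176 177 176 177]
row190 [175 174 175 175 178 171 131 107 119 122 119 122 112  77  34  18  14  16
  15  19  16  17  18  12  14  17  19  16  16  25  58  85  74  83 112 118
 100  82  88 110 157 177 179 178 178 178]
141 206 [644.9 -10.9 141. ]
141 216 [641.9 -19.2 141. ]
141 218 [641.3 -20.8 141. ]
99 183 [648.8  -0.9  99. ]
(array([644.4, -13.7, 117.3]), [np.float64(2.0551007985524294), np.float64(2.055100798552484)]) [623.3 -67.4  94. ]
```

```bash
python3 -m handwheel '[[3,1.5,30,0,0,0,0.5],[0,0,40,0,0,0,0.5],[0,0,40,0,0,0,0.5],[0,0,30,0,0,0,0.5],[0,0,0,0,0,0,0.5],[0,0,0,0,0,0,0.5]]'
python3 - <<'E'
from h import *
get('wrist','w2.png')
E
```

```text
t: 3.6
ee_pos: [645.6, -12.1, 108.8]
orientation: [2.576, 1.797, 0.002]
ft_force: [-0.4, 0.3, -0.3]
width: 43.9
grasp_force: 0.0
```

View pics/w2.png

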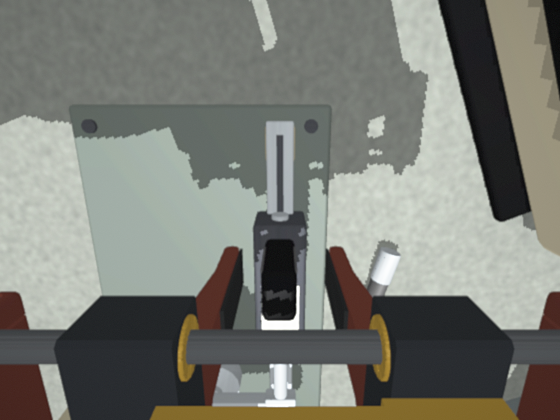

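The grip sits between the fingers, centred at column ~280 against a finger midpoint of ~284. I'll close on it now.

```bash
python3 -m handwheel '[[0,-1.5,0,0,0,0,0.6],[0,0,0,0,0,0,0.8],[0,0,0,0,0,0,1],[0,0,0,0,0,0,1],[0,0,0,0,0,0,1],[0,0,0,0,0,0,1]]'; python3 -m handwheel '[[-2,0,0,0,0,0,1],[-3,0,0,0,0,0,1],[-3,0,0,0,0,0,1],[-3,0,0,0,0,0,1],[-3,0,0,0,0,0,1],[0,0,0,0,0,0,1],[0,0,0,0,0,0,1]]'
python3 - <<'E'
from h import *
s=get('side');t=get('top');w=get('wrist')
a=cv2.resize(s['frame'][180:230,240:320],(400,250),interpolation=2)
b=cv2.resize(t['frame'][165:215,265:345],(400,250),interpolation=2)
c=np.hstack([a,b]); e=cv2.resize(w['frame'][200:420,140:420],(400,314)); c2=np.zeros((314,800,3),np.uint8);c2[:,:400]=e
cv2.imwrite('pics/m3.png',np.vstack([c,c2]))
E
```

```text
t: 4.4
ee_pos: [643.4, -11.5, 108.1]
orientation: [2.576, 1.798, 0.0]
ft_force: [-2.0, 1.1, 5.4]
width: 16.3
grasp_force: 30.0
t: 5.28
ee_pos: [638.9, -23.8, 108.1]
orientation: [-2.576, -1.798, -0.002]
ft_force: [-0.5, 6.0, 5.0]
width: 16.1
grasp_force: 30.0
```

View pics/m3.png

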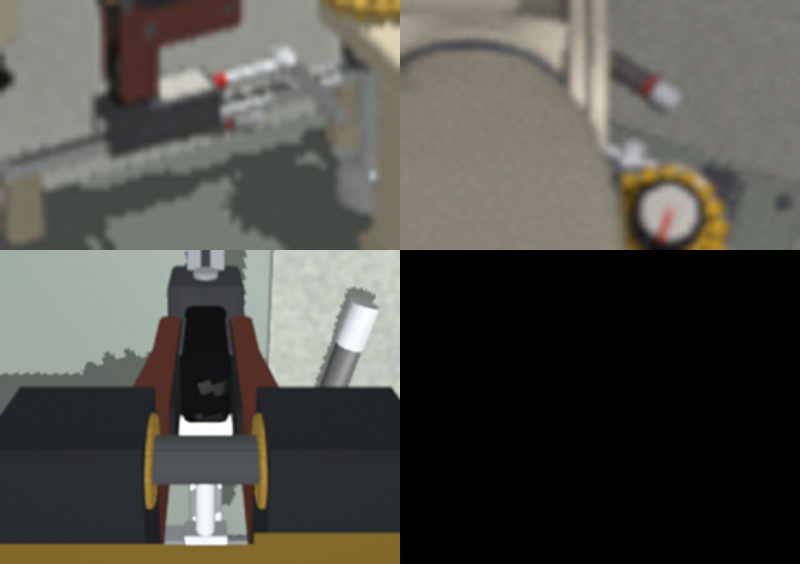

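The grip is held at 16 mm width, and the carriage has slid about 13 mm with the grip still firm. The sleeve is still fully out at crop (220,78), and the jaw is still short of the shaft. I'll continue in finer steps and watch the force.

```bash
for i in 1; do python3 -m handwheel '[[-2,0,0,0,0,0,1],[-2,0,0,0,0,0,1],[-2,0,0,0,0,0,1],[-2,0,0,0,0,0,1]]'; done;  python3 -m handwheel '[[-0.5,0,0,0,0,0,1],[-0.5,0,0,0,0,0,1]]'; python3 -m handwheel '[[-0.5,0,0,0,0,0,1],[-0.5,0,0,0,0,0,1]]';  python3 -m handwheel '[[-0.5,0,0,0,0,0,1],[-0.5,0,0,0,0,0,1]]'; python3 -m handwheel '[[-0.5,0,0,0,0,0,1],[-0.5,0,0,0,0,0,1]]'
```

```text
t: 5.92
ee_pos: [636.2, -31.1, 108.1]
orientation: [-2.576, -1.798, -0.002]
ft_force: [-0.4, 6.5, 4.3]
width: 15.8
grasp_force: 30.0
t: 6.18
ee_pos: [635.8, -32.0, 108.1]
orientation: [-2.576, -1.798, -0.002]
ft_force: [-0.2, 6.3, 5.2]
width: 15.7
grasp_force: 30.0
t: 6.42
ee_pos: [635.5, -32.9, 108.1]
orientation: [-2.576, -1.798, -0.002]
ft_force: [0.4, 7.4, 4.8]
width: 15.9
grasp_force: 30.0
t: 6.68
ee_pos: [635.1, -33.9, 108.1]
orientation: [-2.576, -1.798, -0.002]
ft_force: [-0.6, 7.3, 4.9]
width: 15.9
grasp_force: 30.0
t: 6.92
ee_pos: [634.8, -34.8, 108.1]
orientation: [-2.576, -1.798, -0.002]
ft_force: [0.1, 6.2, 5.3]
width: 15.8
grasp_force: 30.0
```

```bash
R='[[-0.5,0,0,0,0,0,1],[-0.5,0,0,0,0,0,1]]'; python3 -m handwheel '[[-0.5,0,0,0,0,0,1],[-0.5,0,0,0,0,0,1]]' | grep -E 'ee|ft';python3 -m handwheel '[[-0.5,0,0,0,0,0,1],[-0.5,0,0,0,0,0,1]]' | grep -E 'ee|ft';python3 -m handwheel '[[-0.5,0,0,0,0,0,1],[-0.5,0,0,0,0,0,1]]' | grep -E 'ee|ft'
python3 - <<'E'
from h import *
ims=[get('side')['frame'] for _ in range(3)]
s=np.mean(ims,0).astype(np.uint8)
cv2.imwrite('pics/m4.png',cv2.resize(s[185:225,260:320],(780,520),interpolation=2))
E
```

```text
ee_pos: [634.5, -35.8, 108.1]
ft_force: [0.4, 6.2, 5.0]
ee_pos: [634.2, -36.5, 108.1]
ft_force: [0.0, 7.4, 4.7]
ee_pos: [633.9, -37.4, 108.1]
ft_force: [-0.0, 8.0, 5.2]
```

View pics/m4.png

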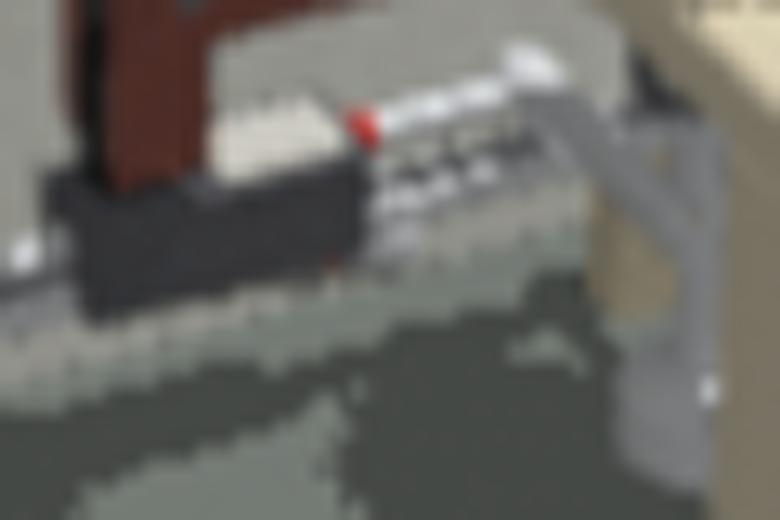

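The jaw bar is reaching the shaft, and the red sleeve is still visible at crop (362,127). I'll step on, averaging the force and measuring how much red shows.

```bash
cat > m.py <<'E'
from h import *
F=[];r=[]
for _ in range(4):
    f=get('side')['frame'].astype(float)[185:225,275:300]; ex=np.clip(f[...,2]-np.maximum(f[...,0],f[...,1])-15,0,None); r.append(ex[:16].sum()/180)
    o=sensors.get_obs();F.append(o['ft_force'][:2]@[.345,.938])
print('F',np.mean(F).round(2),'red px',np.mean(r).round(2),o['ee_pos'].round(1))
E
python3 m.py; python3 -m handwheel '[[-0.5,0,0,0,0,0,1],[-0.5,0,0,0,0,0,1]]' | grep -E 'ft'; python3 m.py; python3 -m handwheel '[[-0.5,0,0,0,0,0,1],[-0.5,0,0,0,0,0,1]]' | grep -E 'ft'; python3 m.py
```

```text
F 6.8 red px 4.19 [633.8 -37.5 108.1]
ft_force: [0.6, 7.5, 5.6]
F 7.62 red px 3.78 [633.5 -38.3 108.1]
ft_force: [0.3, 8.0, 5.5]
F 7.99 red px 4.1 [633.2 -39.2 108.1]
```

```bash
python3 - <<'E'
from h import *
f=cv2.imread('pics/side0.png').astype(float)[185:225,262:300]; ex=np.clip(f[...,2]-np.maximum(f[...,0],f[...,1])-15,0,None)
print((ex[:16].sum()/180).round(2)); print((ex/10).round().astype(int)[5:20,10:30])
E
python3 -m handwheel '[[-0.5,0,0,0,0,0,1],[-0.5,0,0,0,0,0,1]]' | grep -E 'ft'; python3 m.py
python3 - <<'E'
from h import *
s=get('side');f=s['frame'].astype(float)[185:225,272:300]; ex=np.clip(f[...,2]-np.maximum(f[...,0],f[...,1])-15,0,None)
print((ex/10).round().astype(int)[2:18,8:24])
cv2.imwrite('pics/m5.png',cv2.resize(s['frame'][185:225,260:320],(780,520),interpolation=2))
E
```

```text
3.01
[[ 0  0  0  0  0  0  0  0  0  0  0  0  0  0  0  0  0  0  0  0]
 [ 0  0  0  0  0  0  0  0  0  0  0  0  0  0  0  0  0  0  0  0]
 [ 0  0  0  0  0  0  0  0  0  0  0  0  0  0  0  0  0  0  0  0]
 [ 0  0  0  0  0  0  0  0  0  0  0  0  0  0  0  0  0  0  0  0]
 [ 0  0  0  0  0  0  0  0  0  0  0  0  0  0  0  0  0  0  0  0]
 [ 0  0  0  0  0  0  0  2  4  0  0  0  0  0  0  0  0  0  0  0]
 [ 0  0  0  0  0  0  0  8 10  2  0  0  0  0  0  0  0  0  0  0]
 [ 0  0  0  0  0  0  0  7 11  5  0  0  0  0  0  0  0  0  0  0]
 [ 0  0  0  0  0  0  0  1  4  1  0  0  0  0  0  0  0  0  0  0]
 [ 0  0  0  0  0  0  0  0  0  0  0  0  0  0  0  0  0  0  0  0]
 [ 0  0  0  0  0  0  0  0  0  0  0  0  0  0  0  0  0  0  0  0]
 [ 0  0  0  0  0  0  0  0  0  0  0  0  0  0  0  0  0  0  0  0]
 [ 0  0  0  0  0  0  0  0  0  0  0  0  0  0  0  0  0  0  0  0]
 [ 0  0  0  0  0  0  0  0  0  0  0  0  0  0  0  0  0  0  0  0]
 [ 0  0  0  0  0  0  0  0  0  0  0  0  0  3  1  0  0  0  0  0]]
ft_force: [0.8, 9.5, 4.9]
F 8.13 red px 3.48 [632.9 -40.  108.1]
[[0 0 0 0 0 0 0 0 0 0 0 0 0 0 0 0]
 [0 0 0 0 0 0 0 0 0 0 0 0 0 0 0 0]
 [0 0 0 0 0 0 0 0 0 0 0 0 0 0 0 0]
 [0 0 0 0 0 0 0 0 0 0 0 0 0 0 0 0]
 [0 0 0 0 0 0 0 0 0 0 0 0 0 0 0 0]
 [0 0 0 0 0 0 0 0 0 0 0 0 0 0 0 0]
 [0 0 0 0 0 0 0 1 2 0 0 0 0 0 0 0]
 [0 0 0 0 0 0 0 2 5 0 0 0 0 0 0 0]
 [0 0 0 0 0 0 0 0 3 0 0 0 0 0 0 0]
 [0 0 0 0 0 0 0 0 0 0 0 0 0 0 0 0]
 [0 0 0 0 0 0 0 0 0 0 0 0 0 0 0 0]
 [0 0 0 0 0 0 0 0 0 0 0 0 0 0 0 0]
 [0 0 0 0 0 0 0 0 0 0 0 0 0 0 0 0]
 [0 0 0 0 0 0 0 0 0 0 0 0 0 0 0 0]
 [0 0 0 0 0 0 0 0 0 0 0 0 0 0 0 0]
 [0 0 0 0 0 0 0 0 0 0 0 0 0 0 0 0]]
```

View pics/m5.png

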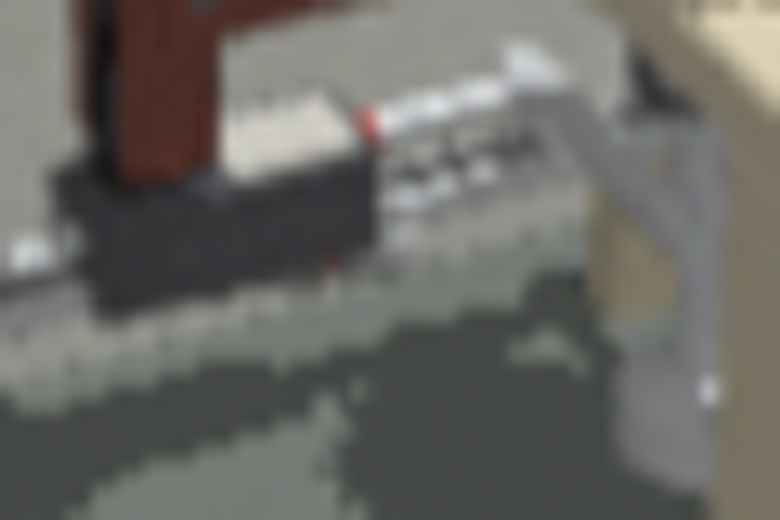

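The jaw end has stayed at (530,60) while the carriage advanced, and the visible sleeve has shrunk from ~33 to ~20 crop px, so it is about 3 mm in. Force is about 2 N over sliding, which agrees. I'll release, rise and look at the knob.

```bash
python3 -m handwheel '[[0,0,0,0,0,0,0.7],[0,0,0,0,0,0,0.6],[0,0,0,0,0,0,0.5],[0,0,0,0,0,0,0.5],[0,0,-20,0,0,0,0.5],[0,0,-40,0,0,0,0.5],[0,0,-50,0,0,0,0.4],[0,0,-55,0,0,0,0.3],[0,0,-10,0,0,0,0.3],[0,0,0,0,0,0,0.3]]'; python3 m.py
python3 -m handwheel '[[-30,-14,-5,0,0,0,0.3],[-35,-20,-5,0,0,0,0.3],[-35,-15,0,0,0,0,0.3],[-20,-9,0,0,0,0,0.3],[0,0,0,0,0,0,0.3],[0,0,0,0,0,0,0.3]]'
python3 - <<'E'
from h import *
np.set_printoptions(precision=1,suppress=True)
s=get('side');w=get('wrist')
cv2.imwrite('pics/m6.png',np.hstack([cv2.resize(s['frame'][150:225,250:340],(400,333),interpolation=2),cv2.resize(w['frame'],(444,333))[:,22:422]]))
import pickle;pickle.dump(w,open('w6.pkl','wb')); print(proj(w,np.array([537,-133,230])))
E
```

```text
t: 10.68
ee_pos: [632.5, -41.6, 284.2]
orientation: [2.575, 1.797, 0.003]
ft_force: [0.7, 0.2, -0.7]
width: 61.7
grasp_force: 0.0
F 0.11 red px 0.71 [631.3 -41.5 280.9]
t: 11.62
ee_pos: [537.1, -133.8, 292.4]
orientation: [-2.576, -1.798, -0.0]
ft_force: [0.3, 0.1, -0.5]
width: 61.2
grasp_force: 0.0
(np.float64(282.53384302297076), np.float64(227.91502228792592))
```

View pics/m6.png

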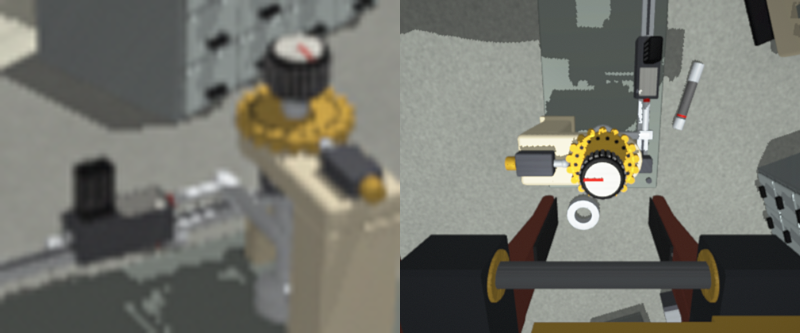

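Run:
```python
from h import *
import pickle
np.set_printoptions(precision=1,suppress=True,linewidth=180)
w=pickle.load(open('w6.pkl','rb')); f=w['frame'].astype(int)
ex=f[...,2]-np.maximum(f[...,0],f[...,1])
print(ex[118:138,328:350]); print('lum',f[110:140,336:342].sum(2)//3)
print(proj(w,np.array([537,-133,230])))
for v in (120,140): print(plane(w,339,v,94))
m=(f.min(2)>150); yy,xx=np.mgrid[:420,:560]; m&=(abs(xx-282)<34)&(abs(yy-228)<34)
n,l,st,ce=cv2.connectedComponentsWithStats(m.astype(np.uint8)); i=1+np.argmax(st[1:,4]); print(ce[i],st[i],plane(w,*ce[i],230))
u=plane(w,st[i][0],ce[i][1],230);v=plane(w,st[i][0]+st[i][2],ce[i][1],230);print(np.linalg.norm(u-v))
```

```text
[[ -2  -1  -2  -2  -3  -2  -2  -1  -1  -2  -2  -2  -1   0  -1   0  -1  -2  -2  -2  -1  -2]
 [ -1  -1  -2  -1  -2   0  -2  -1  -1  -2  -2  -1  -1  -1  -3  -2  -1  -1  -1  -1  -1  -1]
 [ -4  -1  -2  -2  -2  -1  -2  -1  -1  -1  -1  -1  -1  -1  -2  -1  -2  -2  -2  -3  -1  -2]
 [ -6  -3  -4  -2  -3  -4  -4  -4  -3  -4  -4  -4  -5  -5  -3  -4  -3  -5  -3  -4  -3  -3]
 [ -7  -7  -4  -5  -5  -6  -8  -8  -8  -9 -10  -8  -6  -9  -9  -7  -7  -4  -6  -5  -6  -5]
 [ -5  -7  -5  -6  -6  -7  -7  -3  -2   2  17  27  29  14  -2  -7  -8  -7  -5  -6  -6  -6]
 [ -4  -6  -6  -5  -7  -5  13  29  41  55  80  94  93  71  35   3  -6  -6  -6  -6  -5  -6]
 [ -5  -6  -7  -8 -10  -5  31  75  95 105 119 126 125 113  68  14  -8 -10 -10  -9 -10 -10]
 [ -5  -8  -8  -7 -10  -6  37  95 121 123 126 131 131 127  77  13  -8 -12 -11 -10 -11 -10]
 [ -7 -10 -10  -9 -11  -5  38  97 117 119 121 121 121 114  68   8 -12 -12 -11 -10 -11 -11]
 [ -8 -13  -7 -13 -12  -6  25  60  69  70  71  71  72  67  42   2 -12 -11 -11 -11 -10 -11]
 [ -8 -13  -7  -7 -12  -9   2  11  12  11  10  11  11  11   5  -7 -12 -10 -10 -10 -10 -10]
 [ -8 -1
[... 1023 characters left out ...]
[ 75  75  75  74  75  75]
 [ 55  53  54  54  53  55]
 [ 51  52  55  56  57  52]
 [ 52  57  61  63  60  54]
 [ 54  54  56  54  52  52]
 [ 46  51  53  51  50  47]
 [ 49  54  56  58  56  57]
 [ 82  86  90  91  87  88]
 [115 122 127 127 121 119]
 [126 131 138 138 132 131]
 [127 133 138 135 131 144]
 [126 133 135 136 149 174]
 [126 131 133 145 182 197]
 [125 130 136 162 200 199]
 [124 135 166 201 213 195]
 [122 145 203 226 219 193]
 [140 161 200 222 216 192]
 [194 220 229 226 216 189]
 [219 237 241 229 214 184]]
(np.float64(282.53384302297076), np.float64(227.91502228792592))
[616.4 -86.6  94. ]
[ 610.3 -106.2   94. ]
[283.4 225.9] [ 261  205   45   43 1455] [ 538.1 -131.8  230. ]
32.133275656063
```

The wrist view shows about 4.6 mm of red sleeve, so the jaw is pressed in about 3.3 mm, which is inside the window. The knob top centres at wrist (283.5,226), which gives (538,-132) at z 230, and the red line points at the column. Now I'll descend and grip the knob.

```bash
python3 -m handwheel '[[1.7,0.4,25,0,0,0,0.3],[0,0,35,0,0,0,0.3],[0,0,25,0,0,0,0.3],[0,0,11,0,0,0,0.3],[0,0,0,0,0,0,0.3]]'; python3 -m handwheel '[[0,0,0,0,0,0,0.4],[0,0,0,0,0,0,0.5],[0,0,0,0,0,0,0.6],[0,0,0,0,0,0,1],[0,0,0,0,0,0,1],[0,0,0,0,0,0,1],[0,0,0,0,0,0,1]]'; python3 -c "
from h import *
o=sensors.get_obs();print(o['moment'],o['qpos'])"
```

```text
t: 12.35
ee_pos: [537.6, -132.3, 196.3]
orientation: [-2.575, -1.798, 0.001]
ft_force: [-1.1, -0.2, 0.1]
width: 61.5
grasp_force: 0.0
t: 13.22
ee_pos: [537.1, -132.5, 197.5]
orientation: [-2.576, -1.798, 0.0]
ft_force: [-4.3, 2.3, 5.4]
width: 41.9
grasp_force: 30.0
[0.31794811 0.70837168 0.01888567] [-2.63594715e-01  3.50510788e-01  1.81019331e+00  2.65642734e-04
  9.81359013e-01  8.83539695e-02]
```

```bash
python3 -m handwheel '[[0,0,0,0,0,0.05,1],[0,0,0,0,0,0.07,1],[0,0,0,0,0,0.07,1],[0,0,0,0,0,0.07,1],[0,0,0,0,0,0.07,1],[0,0,0,0,0,0.02,1],[0,0,0,0,0,0,1]]'; python3 -m handwheel '[[0,0,0,0,0,0.07,1],[0,0,0,0,0,0.07,1],[0,0,0,0,0,0.07,1],[0,0,0,0,0,0.07,1],[0,0,0,0,0,0.07,1],[0,0,0,0,0,0,1]]';  python3 -m handwheel '[[0,0,0,0,0,0.07,1],[0,0,0,0,0,0.07,1],[0,0,0,0,0,0.07,1],[0,0,0,0,0,0.07,1],[0,0,0,0,0,0.067,1],[0,0,0,0,0,0,1],[0,0,0,0,0,0,1],[0,0,0,0,0,0,1]]'
python3 - <<'E'
from h import *
from scipy.spatial.transform import Rotation as Ro
o=sensors.get_obs();print(o['moment'],o['qpos'],o['width'])
print((Ro.from_rotvec([-2.576,-1.798,0]).inv()*Ro.from_rotvec(o['orientation'])).as_rotvec())
s=get('side');t=get('top');w=get('wrist')
import pickle;pickle.dump((s,t,w),open('e.pkl','wb'))
cv2.imwrite('pics/m7.png',np.hstack([cv2.resize(s['frame'][145:225,255:345],(400,356),interpolation=2),cv2.resize(w['frame'][200:420,140:420],(400,356))]))
E
```

```text
t: 14.1
ee_pos: [537.2, -132.6, 197.4]
orientation: [-2.85, -1.322, 0.0]
ft_force: [-2.7, 1.9, 4.8]
width: 41.5
grasp_force: 30.0
t: 14.85
ee_pos: [537.3, -132.8, 197.5]
orientation: [3.036, 0.805, 0.0]
ft_force: [-3.5, 1.0, 5.9]
width: 41.5
grasp_force: 30.0
t: 15.85
ee_pos: [537.4, -133.0, 197.5]
orientation: [3.13, 0.27, 0.001]
ft_force: [-2.8, -0.3, 5.1]
width: 41.8
grasp_force: 30.0
[0.17185793 0.53923917 0.00644716] [-2.63942358e-01  3.50758005e-01  1.80984922e+00 -1.85582320e-04
  9.80548844e-01  1.13472829e+00] 41.81877840967036
[-6.37123247e-04  1.15520879e-04  1.04651080e+00]
```

View pics/m7.png

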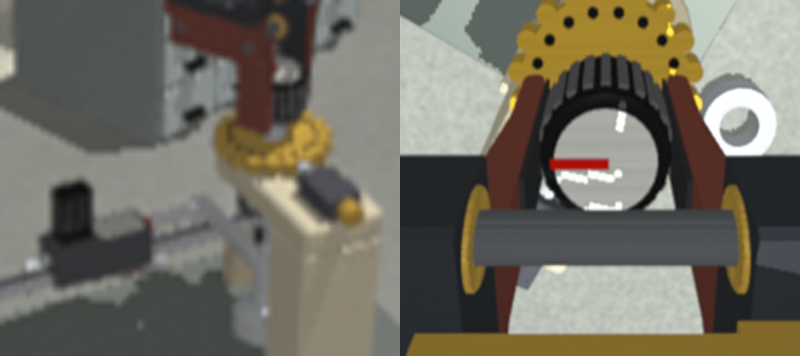

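The red line still lies horizontal in the wrist view, as it did before the turn, so the knob turned with the fingers without slip. The tool turned 1.0465 rad with almost no moment left, so it sits in the third stop. The carriage and its red sleeve, at (148,222), are unchanged. I'm handing it in.

```bash
python3 -c "
from workcell import ctrl; print(ctrl.close_job())"
```

```text
the job is handed in; nothing more can be done
None
```

The job is handed in, with no verdict returned: the jaw was pressed about 3.3 mm of 8 mm onto the shaft (measured before the turn; it looked unchanged after), and the knob is held at 30 N in the third stop, turned 1.047 rad with no sign of slip.

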